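# Clamp down the pressure pan's lid crosswise

## Robot

A 7-joint arm with a two-finger parallel gripper is mounted at the origin on a cart in front of the work surface, level with it; the furniture and walls round the work are solid. World frame = base frame: x ahead of the robot, y to its left, z up, the work surface at z = 0. Lengths are in m, angles in rad, forces in N, time in s.
With the tool pointing down it reaches from about 0.425 to 0.875 m from the base axis. Payload 4.7 kg.
Tool frame: the origin (TCP) lies midway between the tips of the shut fingers; the grasp point (between the pads) lies 19 mm behind it; z points along the fingers, y is the line along which they close (so a half turn about z gives the same grasp; the last joint's range is limited). The gripper opens to 87 mm and grips with 3 to 60 N. Pads are 19 mm wide; open, the fingers measure 117 mm over their backs; the gripper's body (75 mm by 190 mm) begins 51 mm behind the grasp point.
Start: joints at [1.249, 0.321, -0.07, 1.45, 0.023, 1.371, -0.057], TCP at [0.214, -0.614, 0.195] pointing down, gripper open.
Joint ranges: [-2.86, 2.86], [-0.3, 2.09], [-1.38, 1.24], [0.06, 2.45], [-1.56, 4.7], [0.09, 2.05], [-2.69, 2.69]. Speed limits (rad/s): [2.57, 2.57, 3.14, 3.14, 3.14, 3.14, 3.14].

## Interface

Orientations are given as a rotation vector (axis times angle).
In Python, from bench import ctrl gives the robot as it stands. The module is installed in compiled form; this text tells all that it offers.
- The arm moves only by the shell command python3 -m handwheel 'ROWS' [FORCE]. ROWS is JSON, a list of rows, each a list of 7 numbers: the finger opening in m, from 0 to 0.087, then the shift along the tool's x, y, z in m, then the turn, a rotation vector about the tool's x, y, z in degrees. A call has 1 to 12 rows; each row shifts and turns the commanded pose from where the row before left it, along the tool's axes as they then stand; what a row does not reach is not made up. A row lasts 1/8 s, in which the tool goes at most 62.5 mm and 10.7 degrees, less where a joint would pass 70% of its speed; a pose out of reach is approached as far as the arm can. A call is refused whole if a number of a shift passes 0.0625 or a number of a turn 10.7, either way. A call with a gripper value outside its range is refused whole. The fingers move at their own pace and stop on an object; FORCE is the grip in N (left out, the last holds). Time passes only in rows, so rows that do not move let the fingers close. It gives the time, the measured TCP pose, the force, the opening and the grip force at its end, in the units of the state.
- ctrl.get_state(): the state, without advancing time (a new reading comes with each control period).
- ctrl.get_image(name): name is "scene" or "top" or "wrist"; returns (picture, depth): 400x640x3 uint8, blue, green, red; 400x640 float32, m along the optical axis (not along the pixel's ray), 0 where there is no reading.
- ctrl.camera_info(name): a dict with "intrinsics" (3x3 intrinsics, pixels), "D" ([k1, k2, p1, p2, k3] as OpenCV has them; the pictures are not rectified), "R" (3x3) and "t" (3): a world point X has camera coordinates R X + t. Camera axes: x right, y down, z forward; pixel columns grow to the right and rows downward; lengths in m; the calibration is good to about 2 mm. A picture is of the moment at which its call begins: read the wrist's pose just before it. camera_info takes no time and is no camera call; for the wrist camera it gives the pose at the moment of the call.
- ctrl.close_job(): hands the job in; it is judged then, once.
The state is a dict: "time": time; "joint_positions": joint angles; "qd": joint speeds; "joint_torque": joint torques, N m; "position": TCP position; "tool_rot": TCP orientation; "ft_force": force on the tool from outside, world axes, zero at the start; "torque": the same for the moment, N m; "grip_width": opening from 0.0 (shut) to 1.0 (fully open); "grip_force": force on a finger pad.
Only numpy, scipy, OpenCV 4.12 (cv2) and the standard library are available. Lean on these libraries where they do the work, as an engineer would, in place of code of your own. Each camera call takes 0.05 s, during which the arm holds its last target. There are 200 camera calls.

## Task

Clamp the lid of the pressure pan by its four black wing knobs in two crosswise rounds, each time doing a knob, then the one opposite it, then the remaining opposite pair: in the first round turn every knob clockwise only until it is just snug (about 0.4 N m), in the second turn each on until it is hand tight (about 0.55 N m). Go by the feel of the knob, never overtighten one, and let go of everything at the end; leave the other things on the worktop where they stand.

Things in the scene. Friction and masses are not known exactly. Their poses are not given: they have to be found in the camera images.
- pan: small brushed-aluminium pressure pan, 150 mm across and 85 mm high, black loop handles on two sides; too heavy to shift. Origin: centre of its underside, z up. Nothing on it stands higher than 150 mm above the worktop.
- lid: the pan's flat-domed aluminium lid, 162 mm across, with a small black centre button and four ears that lie in forks of the pan under the knobs' feet; it rests on rubber gasket pads and settles by up to 1 mm as it is clamped. Origin: centre of its underside, about 87 mm above the worktop, z up.
- grip_0 (a point): grip point 0: on the screw axis of its black wing knob, 13 mm below the wing's top. The wing is an upright bar 52 mm long (this frame's x), 14 mm thick (y), 35 mm high (z), over a 24 mm round hub (top 21 mm below this point)
- knob_0: knob 0, origin 33 mm below grip_0. Clockwise from above tightens; the wing turns the nut through a torsion spring (2 N m/rad, springs back) and sinks 6 mm per rad of the nut. Free, it drags 0.31 N m; once the foot meets the lid (0 to 0.85 rad on) the moment climbs about 0.3 N m per rad of wing: 0.4 is snug, 0.55 hand tight, 0.7 crushes the gasket.
- grip_1 (a point): grip point 1: on the screw axis of its black wing knob, 13 mm below the wing's top. The wing is an upright bar 52 mm long (this frame's x), 14 mm thick (y), 35 mm high (z), over a 24 mm round hub (top 21 mm below this point)
- knob_1: knob 1, origin 33 mm below grip_1. Works like knob_0. A wing held still keeps its moment; a knob let go stays put, but slackens a little when a neighbour is tightened (and gains a little with the one across). In the second round it needs at least 0.5 rad more of wing.
- grip_2 (a point): grip point 2: on the screw axis of its black wing knob, 13 mm below the wing's top. The wing is an upright bar 52 mm long (this frame's x), 14 mm thick (y), 35 mm high (z), over a 24 mm round hub (top 21 mm below this point)
- knob_2: knob 2, origin 33 mm below grip_2. Works like knob_0; across the pan from knob_0. The knobs are numbered 0 to 3 anticlockwise seen from above, in a square, each 92 mm from the pan's centre.
- grip_3 (a point): grip point 3: on the screw axis of its black wing knob, 13 mm below the wing's top. The wing is an upright bar 52 mm long (this frame's x), 14 mm thick (y), 35 mm high (z), over a 24 mm round hub (top 21 mm below this point)
- knob_3: knob 3, origin 33 mm below grip_3. Works like knob_0; across the pan from knob_1. The first round takes at least 0.45 rad of wing from the loose start.
- measuring_jug: clear plastic measuring jug with loop handle, 108x162x140 mm, a bystander; origin at its underside
- cinnamon_jar: spice jar with dark cap, 44 mm across, 96 mm high, a bystander; origin at its underside
- timer: red and white kitchen timer, 65 mm across, 53 mm high, a bystander; origin at its underside
Things that resemble listed ones, but are neither listed nor needed, are in the scene too. Several things have the shape of the lid; the one meant has the colours described above.

How it is judged:
By the outcome, as a careful person would: the job done as asked, in the order asked, and still so for the second after the job is handed in, with the robot touching nothing.
It also fails if it takes over 72 s, if anything falls off the work surface, if the arm or the gripper's body presses on something with over 40 N, if the wrist force passes 120 N, or if a joint passes its speed limit or range.

## Working session

There is one attempt and no reset: what is moved stays moved. The work goes in short steps, Python scripts to look and compute and a shell command to move; the robot and the scene stay as the last step left them, time stands still between calls to the robot, and variables do not carry over. Pictures are saved under pics/ and viewed, at most 10 in all, crops included, and the job is handed in when it is done.

```bash
mkdir -p pics; cat > h.py <<'E'
from bench import ctrl
import numpy as np, cv2
from scipy.spatial.transform import Rotation as Ro
def snap(n):
    ci=ctrl.camera_info(n); im,d=ctrl.get_image(n); return im,d,ci
def px2w(ci,uv,z):
    K=np.array(ci["intrinsics"]);D=np.array(ci["D"],float);R=np.array(ci["R"]);t=np.array(ci["t"]).ravel()
    n=cv2.undistortPoints(np.array(uv,float).reshape(-1,1,2),K,D).reshape(-1,2)
    r=np.c_[n,np.ones(len(n))]@R; c=-R.T@t
    return c+r*((z-c[2])/r[:,2])[:,None]
def w2px(ci,X):
    K=np.array(ci["intrinsics"]);D=np.array(ci["D"],float)
    return cv2.projectPoints(np.array(X,float).reshape(-1,1,3),cv2.Rodrigues(np.array(ci["R"]))[0],np.array(ci["t"],float),K,D)[0].reshape(-1,2)
E
python3 - <<'E'
from h import *
s=ctrl.get_state(); print(s)
for n in("top","scene"):
    im,d,ci=snap(n); cv2.imwrite(f"pics/{n}0.png",im); np.savez(f"{n}0.npz",im=im,d=d); print(n,-np.array(ci["R"]).T@np.array(ci["t"]).ravel(),ci["R"][2])
E
```

```text
{'time': 0.0, 'joint_positions': array([ 1.24908556,  0.3218482 , -0.07007292,  1.451671  ,  0.02263037,
        1.37078711, -0.05687537]), 'qd': array([ 0.00262818, -0.00143791, -0.0014172 ,  0.00124387, -0.0007659 ,
        0.00161622, -0.00216406]), 'joint_torque': array([ 2.52279569e-04, -4.91277659e+01, -4.03972277e-01, -3.12529707e+01,
       -6.38895482e-02,  4.35598113e-02,  1.82092058e-04]), 'position': array([ 0.21393114, -0.6131479 ,  0.19364712]), 'tool_rot': array([-3.09555193e+00, -5.24779503e-01,  7.06853960e-04]), 'ft_force': array([0.54871424, 0.882058  , 0.96276789]), 'torque': array([-0.01454076,  0.01452454, -0.04079777]), 'grip_force': 0.0, 'grip_width': 1.0007190909586678}
top [0.28347141 0.12004138 1.45262797] [ 0.18636476 -0.01045412 -0.982425  ]
scene [-0.16075622  0.71520892  0.68126945] [ 0.64287555 -0.56773704 -0.51418448]
```

View pics/top0.png

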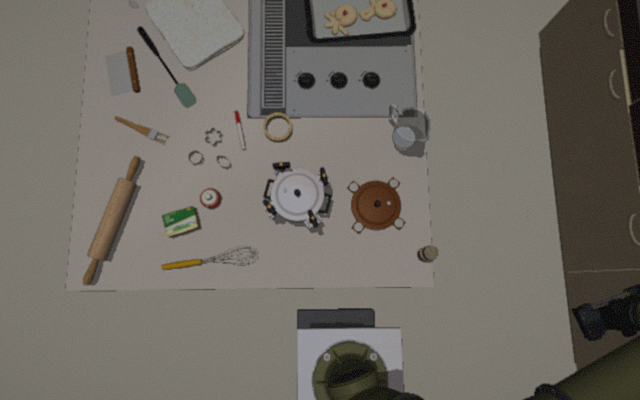

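View pics/scene0.png

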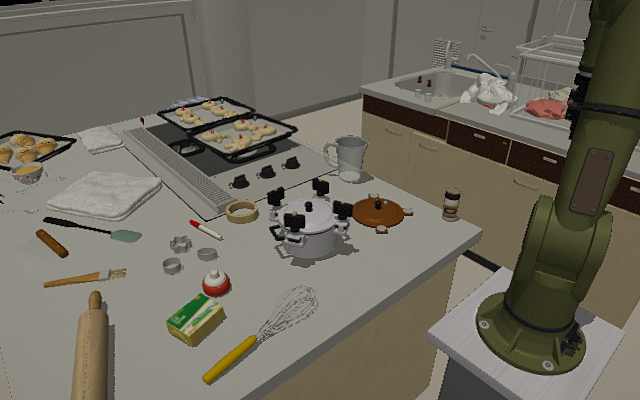

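The top view shows the pan at about (298,194), with knobs near (282,165), (324,174), (313,219) and (269,207). The brown decoy lid is at (376,205), and the jug at (407,130) is well clear. Next I'll measure the knobs from depth and colour.

```bash
cat > meas.py <<'E'
from h import *
ci=ctrl.camera_info("top");f=np.load("top0.npz");im,d=f["im"],f["d"]
sub=cv2.resize(im[150:240,250:350],None,fx=6,fy=6,interpolation=cv2.INTER_CUBIC);cv2.imwrite("pics/crop_top.png",sub)
K=np.array(ci["intrinsics"]);R=np.array(ci["R"]);t=np.array(ci["t"]).ravel()
v,u=np.mgrid[150:240,250:350];uv=np.c_[u.ravel(),v.ravel()].astype(float)
n=cv2.undistortPoints(uv.reshape(-1,1,2),K,np.array(ci["D"],float)).reshape(-1,2)
dd=d[150:240,250:350].ravel()
X=(np.c_[n,np.ones(len(n))]*dd[:,None]-t)@R
m=((dd>0)&(X[:,2]>0.118)).reshape(90,100).astype(np.uint8)
k,l,st,c=cv2.connectedComponentsWithStats(m)
print(K[0,0])
for i in range(1,k):
    if st[i,4]<5: continue
    q=X[l.ravel()==i]; print(st[i,4],c[i]+[250,150],q.mean(0).round(4),"zmax",q[:,2].max().round(4))
    print(px2w(ci,c[i]+[250,150],0.145).round(4), cv2.minAreaRect(q[:,:2].astype(np.float32)*1000))
E
python3 meas.py
```

```text
458.28297790323484
117 [281.11965812 165.29059829] [0.6255 0.1973 0.1426] zmax 0.1558
[[0.6249 0.1972 0.145 ]] ((627.3275146484375, 197.71920776367188), (14.31056022644043, 51.384910583496094), 5.718820095062256)
98 [323.56122449 176.18367347] [0.5918 0.0728 0.1423] zmax 0.15
[[0.5911 0.0728 0.145 ]] ((593.1647338867188, 72.03303527832031), (50.42375946044922, 14.719661712646484), 14.03986644744873)
36 [296.83333333 192.19444444] [0.5475 0.1517 0.1272] zmax 0.1322
[[0.5439 0.1513 0.145 ]] ((548.0263061523438, 151.9369354248047), (16.410037994384766, 18.91461181640625), 50.13414764404297)
95 [269.43157895 207.21052632] [0.5004 0.2306 0.1445] zmax 0.1531
[[0.5004 0.2305 0.145 ]] ((502.763427734375, 231.8919219970703), (51.81260681152344, 13.830912590026855), 39.14186477661133)
91 [312.49450549 218.28571429] [0.4673 0.1065 0.1434] zmax 0.1513
[[0.467  0.1065 0.145 ]] ((468.1590576171875, 106.28215026855469), (50.9843864440918, 13.841055870056152), 23.759305953979492)
```

View pics/crop_top.png

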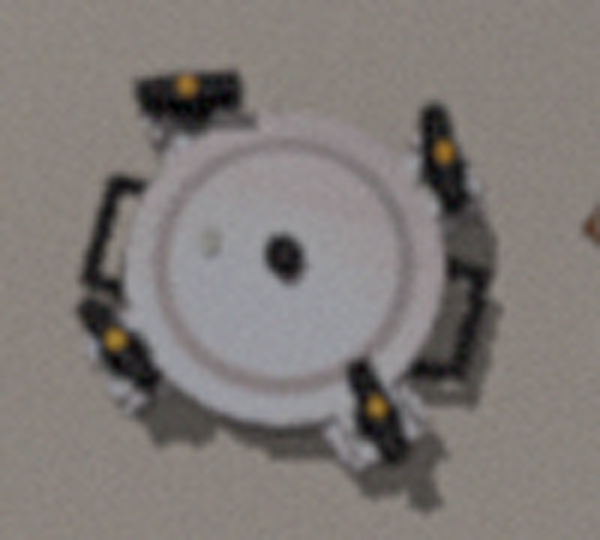

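Opposite knobs measure 184 mm apart both ways and centre on (0.5475, 0.152), which matches the sizes given. Next I'll write a planning helper and move above the pan for a wrist view.

```bash
cat > plan.py <<'E'
from h import *
import sys
def yaw(s=None):
    s=s or ctrl.get_state(); x=Ro.from_rotvec(s["tool_rot"]).as_matrix()[:,0]; return np.degrees(np.arctan2(x[1],x[0]))
def plan(x,y,z,yw=None):
    s=ctrl.get_state();Rm=Ro.from_rotvec(s["tool_rot"])
    sh=Rm.inv().apply(np.array([x,y,z])-s["position"])*1000
    tgt=Ro.from_euler("z",yaw(s) if yw is None else yw,degrees=True)*Ro.from_euler("x",180,degrees=True)
    dr=np.degrees((Rm.inv()*tgt).as_rotvec())
    print("t",round(s["time"],2),"pos",s["position"].round(4),"yaw",round(yaw(s),1),"q7",s["joint_positions"][6].round(2),"\nshift tool mm",sh.round(1),"turn deg (after shift)",dr.round(1))
if __name__=="__main__": plan(*map(float,sys.argv[1:]))
E
python3 plan.py 0.53 0.13 0.30; python3 -c "
from h import *
for i in range(3): s=ctrl.get_state(); print(s['torque'],s['ft_force'])"
```

```text
t 0.1 pos [ 0.214  -0.6132  0.1938] yaw 19.2 q7 -0.06 
shift tool mm [ 543.3 -597.7 -105.3] turn deg (after shift) [-0.1  0.  -0. ]
[-0.00609602  0.00210211 -0.03951422] [ 0.25512445  0.3831277  -0.12748265]
[-0.00609602  0.00210211 -0.03951422] [ 0.25512445  0.3831277  -0.12748265]
[-0.00609602  0.00210211 -0.03951422] [ 0.25512445  0.3831277  -0.12748265]
```

```bash
python3 -m handwheel '[[0.05,0.036,-0.0400,-0.02,0,0,0],[0.05,0.036,-0.040,-0.02,0,0,0],[0.05,0.036,-0.040,-0.02,0,0,0],[0.05,0.036,-0.040,-0.02,0,0,0],[0.05,0.036,-0.040,-0.02,0,0,0],[0.05,0.036,-0.040,-0.005,0,0,0],[0.05,0.036,-0.040,0,0,0,0],[0.05,0.036,-0.040,0,0,0,0],[0.05,0.036,-0.040,0,0,0,0],[0.05,0.036,-0.040,0,0,0,0],[0.05,0.036,-0.040,0,0,0,0],[0.05,0.036,-0.040,0,0,0,0]]' 40; python3 plan.py 0.50 0.13 0.30 19
```

```text
time: 1.6
position: [0.4641, -0.0165, 0.2995]
tool_rot: [3.097, 0.524, -0.0]
ft_force: [0.4, 0.2, -0.2]
grip_width: 0.574
grip_force: 0.0
t 1.6 pos [ 0.4641 -0.0165  0.2995] yaw 19.2 q7 -1.18 
shift tool mm [  82.2 -126.5   -0.5] turn deg (after shift) [0.  0.  0.2]
```

```bash
python3 -m handwheel '[[0.05,0.028,-0.042,-0.01,0,0,0],[0.05,0.028,-0.042,-0.01,0,0,0],[0.05,0.028,-0.042,-0.01,0,0,0],[0.05,0,0,0,0,0,0]]'; python3 - <<'E'
from plan import *
im,d,ci=snap("wrist"); cv2.imwrite("pics/w1.png",im); np.savez("w1.npz",im=im,d=d,K=ci["intrinsics"],D=ci["D"],R=ci["R"],t=ci["t"])
s=ctrl.get_state(); print(s["position"],yaw(s),s["torque"])
print(-np.array(ci["R"]).T@np.array(ci["t"]).ravel(),np.array(ci["R"]).round(2))
A=[[.627,.198,.148],[.593,.072,.148],[.468,.106,.148],[.503,.232,.148]]
print(w2px(ci,A).round())
E
```

```text
time: 2.1
position: [0.5012, 0.1337, 0.3301]
tool_rot: [-3.092, -0.538, -0.001]
ft_force: [0.5, -0.2, -0.1]
grip_width: 0.577
grip_force: 0.0
[0.50127665 0.13048693 0.32953066] 19.50438187659337 [-0.05028001 -0.02755525  0.01626353]
[0.5740707  0.15986188 0.5204985 ] [[ 0.34 -0.94 -0.  ]
 [-0.9  -0.32  0.28]
 [-0.26 -0.09 -0.96]]
[[306.  53.]
 [399. 122.]
 [334. 209.]
 [246. 149.]]
```

View pics/w1.png

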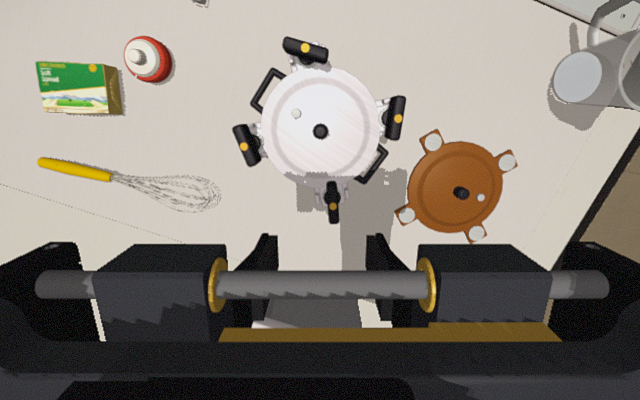

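The wrist view shows all four knobs with yellow dots on the wing tops, near (305,48), (398,118), (333,206) and (239,146). I'll triangulate the dots against the top view.

```bash
python3 - <<'E'
from plan import *
T=ctrl.camera_info("top"); ft=np.load("top0.npz"); fw=np.load("w1.npz")
W={"intrinsics":fw["K"],"D":fw["D"],"R":fw["R"],"t":fw["t"]}
A=np.array([[.627,.198,.150],[.593,.072,.150],[.468,.106,.150],[.503,.232,.150]])
def dots(im,ci,r,S=4):
    out=[]
    for p in w2px(ci,A):
        x,y=p.round().astype(int); x0,y0=max(x-r,0),max(y-r,0)
        c=im[y0:y+r+1,x0:x+r+1].astype(float); w=np.clip(np.minimum(c[...,2],c[...,1]*1.4)-c[...,0]-25,0,None)
        w[w<0.3*w.max()]=0
        v,u=np.mgrid[y0:y0+c.shape[0],x0:x0+c.shape[1]]; out.append([(u*w).sum()/w.sum(),(v*w).sum()/w.sum()])
    return np.array(out)
dt,dw=dots(ft["im"],T,7),dots(fw["im"],W,14); print(dt.round(1),dw.round(1))
P=[]
for ci,q in((T,dt),(W,dw)):
    P.append((np.c_[np.array(ci["R"]),np.array(ci["t"]).ravel()],cv2.undistortPoints(q.reshape(-1,1,2),np.array(ci["intrinsics"]),np.array(ci["D"],float)).reshape(-1,2)))
X=cv2.triangulatePoints(P[0][0],P[1][0],P[0][1].T,P[1][1].T); X=(X[:3]/X[3]).T
print("tri",X.round(4)); print("plane top",px2w(T,dt,.147).round(4)[:,:2].tolist(),"wrist",px2w(W,dw,.147).round(4)[:,:2].tolist())
# wing angle & height from wrist depth
K,R,t=fw["K"],fw["R"],fw["t"].ravel(); v,u=np.mgrid[0:232,200:440]; d=fw["d"][0:232,200:440].ravel()
n=cv2.undistortPoints(np.c_[u.ravel(),v.ravel()].astype(float).reshape(-1,1,2),K,fw["D"]).reshape(-1,2)
Y=(np.c_[n,np.ones(len(n))]*d[:,None]-t)@R
for a in A:
    q=Y[(d>0)&(np.hypot(*(Y[:,:2]-a[:2]).T)<.035)&(Y[:,2]>.125)]
    zt=np.percentile(q[:,2],90); q=q[q[:,2]>zt-.006]; print(len(q),"ztop",round(np.median(q[:,2]),4),cv2.minAreaRect((q[:,:2]*1000).astype(np.float32)))
E
```

```text
[[280.7 163.8]
 [323.7 174.8]
 [312.4 217.4]
 [268.8 206.1]] [[304.8  47.4]
 [397.8 118.1]
 [332.6 206. ]
 [243.5 146.1]]
tri [[0.6327 0.2007 0.1362]
 [0.5976 0.0721 0.1352]
 [0.4697 0.1077 0.142 ]
 [0.5043 0.2341 0.1456]]
plane top [[0.6289, 0.1983], [0.5948, 0.0726], [0.4692, 0.1068], [0.5034, 0.2322]] wrist [[0.6316, 0.2011], [0.5969, 0.0748], [0.4708, 0.1093], [0.505, 0.2355]]
648 ztop 0.1498 ((630.58837890625, 201.29795837402344), (14.274077415466309, 52.17021942138672), 4.47894287109375)
543 ztop 0.1478 ((596.6182250976562, 75.63967895507812), (51.38209533691406, 14.355973243713379), 14.469038963317871)
424 ztop 0.1473 ((471.0487060546875, 109.96485900878906), (52.03132629394531, 13.911176681518555), 23.61001968383789)
506 ztop 0.1488 ((505.1077880859375, 235.17752075195312), (51.842891693115234, 14.119894981384277), 39.956809997558594)
```

```bash
python3 plan.py .6303 .1997 .18 94.9
```

```text
t 2.15 pos [0.5013 0.1305 0.3295] yaw 19.5 q7 -1.56 
shift tool mm [144.8 -22.  149.5] turn deg (after shift) [ -0.1  -0.  -75.4]
```

```bash
python3 -m handwheel '[[0.05,0.0483,-0.0073,0.025,0,0,0],[0.05,0.0483,-0.0073,0.025,0,0,0],[0.05,0.0483,-0.0073,0.025,0,0,0],[0.05,0,0,0.025,0,0,-10.7],[0.05,0,0,0.025,0,0,-10.7],[0.05,0,0,0.025,0,0,-10.7],[0.05,0,0,0,0,0,-10.7],[0.05,0,0,0,0,0,-10.7],[0.05,0,0,0,0,0,-10.7],[0.05,0,0,0,0,0,-10.7],[0.05,0,0,0,0,0,0]]'; python3 plan.py .6303 .1997 .121 94.9;python3 - <<'E'
from plan import *
print(ctrl.get_state()["torque"])
im,d,ci=snap("wrist"); cv2.imwrite("pics/w2.png",im)
print(w2px(ci,[.6303,.1997,.149]))
E
```

```text
time: 3.52
position: [0.6313, 0.1946, 0.1785]
tool_rot: [-2.144, -2.296, 0.004]
ft_force: [0.6, -0.1, -0.5]
grip_width: 0.572
grip_force: 0.0
t 3.52 pos [0.6313 0.1946 0.1785] yaw 93.9 q7 -0.63 
shift tool mm [ 5.3 -0.5 57.5] turn deg (after shift) [-0.1  0.1 -1. ]
[ 0.00974042 -0.11310943 -0.02286126]
[[319.55832404 211.79086787]]
```

View pics/w2.png

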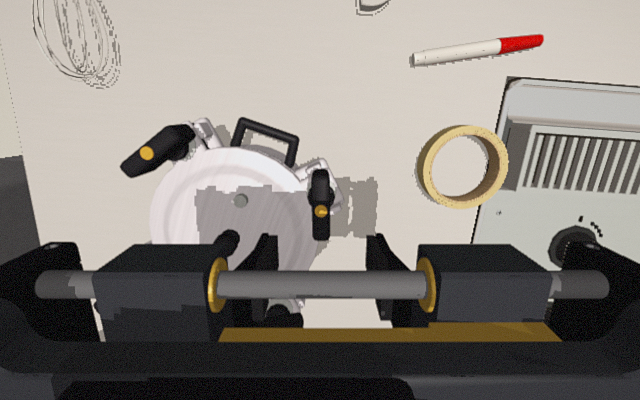

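The wrist view shows knob A's dot at (321,212), against a predicted (320,212), midway between the fingers. I'll descend and grip.

```bash
python3 -m handwheel '[[0.05,0.005,0,0.02,0,0,-1],[0.05,0,0,0.02,0,0,0],[0.05,0,0,0.018,0,0,0],[0.05,0,0,0,0,0,0],[0,0,0,0,0,0,0],[0,0,0,0,0,0,0],[0,0,0,0,0,0,0],[0,0,0,0,0,0,0]]' 40; cat > st.py <<'E'
from plan import *
for i in range(1):
    s=ctrl.get_state(); print(round(s["time"],2),"pos",s["position"].round(4),"yaw",yaw(s).round(1),"F",s["ft_force"].round(1),"M",s["torque"].round(3),"q7",s["joint_positions"][6].round(2),"g",s["grip_force"],s["grip_width"])
E
python3 st.py
```

```text
time: 4.58
position: [0.6311, 0.2019, 0.1221]
tool_rot: [2.119, 2.318, 0.001]
ft_force: [-0.8, -0.1, -0.1]
grip_width: 0.21
grip_force: 0.0
4.58 pos [0.6311 0.2019 0.1221] yaw 95.1 F [-0.8 -0.1 -0.1] M [ 0.004 -0.077 -0.009] q7 -0.65 g 0.0 0.20980170475953064
```

```bash
cat > st.py <<'E'
from plan import *
N=int(sys.argv[1]) if len(sys.argv)>1 else 3
L=[]
for i in range(N):
    if i: ctrl.get_image("top")
    s=ctrl.get_state(); L.append(np.r_[s["ft_force"],s["torque"]])
L=np.array(L)
print(round(s["time"],2),"pos",s["position"].round(4),"yaw",yaw(s).round(1),"F",L.mean(0)[:3].round(1),"M",L.mean(0)[3:].round(3),"Mz",L[:,5].round(3),"q7",s["joint_positions"][6].round(2),"g",round(s["grip_force"],1),(s["grip_width"]*87).round(1))
E
python3 -m handwheel '[[0,0,0,0,0,0,0],[0,0,0,0,0,0,0]]';python3 st.py; python3 -m handwheel '[[0,0,0,0.0005,0,0,5],[0,0,0,0.0005,0,0,5],[0,0,0,0.0005,0,0,5],[0,0,0,0.0005,0,0,5],[0,0,0,0,0,0,0]]'; python3 st.py
```

```text
time: 4.82
position: [0.6309, 0.2023, 0.1226]
tool_rot: [2.119, 2.319, 0.001]
ft_force: [-0.0, -0.4, 4.3]
grip_width: 0.03
grip_force: 2.1
time: 5.55
position: [0.6324, 0.2027, 0.1224]
tool_rot: [2.489, 1.913, 0.006]
ft_force: [-1.3, 0.5, 11.5]
grip_width: 0.008
grip_force: 5.5Traceback (most recent call last):
  File "st.py", line 8, in <module>
    print(round(s["time"],2),"pos",s["position"].round(4),"yaw",yaw(s).round(1),"F",L.mean(0)[:3].round(1),"M",L.mean(0)[3:].round(3),"Mz",L[:,5].round(3),"q7",s["joint_positions"][6].round(2),"g",round(s["grip_force"],1),(s["grip_width"]*87).round(1))
                                                                                                                                                                                                                              ^^^^^^^^^^^^^^^^^^^^^^^^^^
AttributeError: 'float' object has no attribute 'round'
Traceback (most recent call last):
  File "st.py", line 8, in <module>
    print(round(s["time"],2),"pos",s["position"].round(4),"yaw",yaw(s).round(1),"F",L.mean(0)[:3].round(1),"M",L.mean(0)[3:].round(3),"Mz",L[:,5].round(3),"q7",s["joint_positions"][6].round(2),"g",round(s["grip_force"],1),(s["grip_width"]*87).round(1))
                                                                                                                                                                                                                              ^^^^^^^^^^^^^^^^^^^^^^^^^^
AttributeError: 'float' object has no attribute 'round'
```

```bash
sed -i 's/(s\["grip_width"\]\*87).round(1)/round(s["grip_width"]*87,1)/' st.py; python3 - <<'E'
from plan import *
im,d,ci=snap("wrist"); im2,d2,c2=snap("scene")
a=cv2.resize(im[100:340,200:440],None,fx=2,fy=2); x,y=w2px(c2,[.6303,.1997,.14])[0].astype(int); print(x,y)
b=cv2.resize(im2[y-50:y+50,x-33:x+33],(317,480),interpolation=cv2.INTER_CUBIC)
cv2.imwrite("pics/w3.png",np.hstack([a,b])); print(w2px(ci,[[.6303,.1997,.149],ctrl.get_state()["position"]]))
E
python3 st.py
```

```text
275 193
[[318.5953429  256.55406792]
 [320.71528253 233.6599768 ]]
5.85 pos [0.6324 0.2027 0.1224] yaw 75.1 F [-1.2 -0.4 11.1] M [-0.172  0.213  0.022] Mz [ 0.032  0.035 -0.001] q7 -0.97 g 5.7 0.5
```

View pics/w3.png

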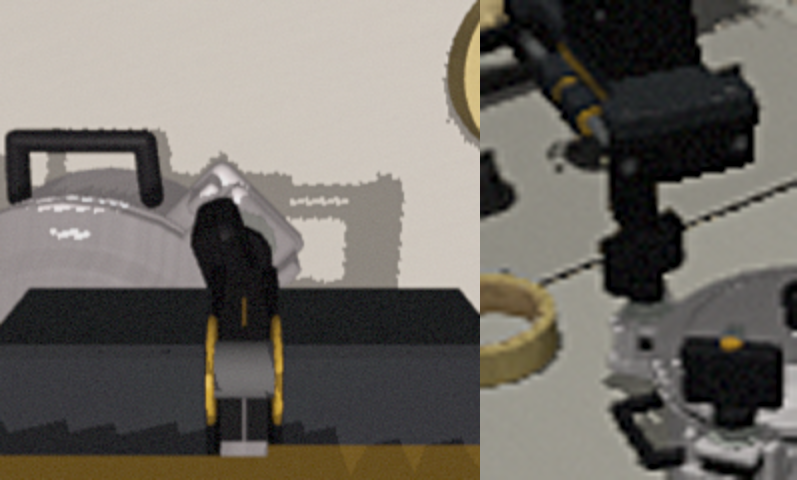

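```bash
python3 - <<'E'
from plan import *
def cloud(n):
    im,d,ci=snap(n); v,u=np.mgrid[0:400,0:640]
    q=cv2.undistortPoints(np.c_[u.ravel(),v.ravel()].astype(float).reshape(-1,1,2),np.array(ci["intrinsics"]),np.array(ci["D"],float)).reshape(-1,2)
    return im,((np.c_[q,np.ones(len(q))]*d.ravel()[:,None]-np.array(ci["t"]).ravel())@np.array(ci["R"])).reshape(400,640,3)
im,Y=cloud("wrist")
for v in range(198,248,6):
    print(v,[tuple((Y[v,u]*1000).round().astype(int)) for u in range(296,346,6)])
im,Y=cloud("scene")
print("scene")
for v in range(163,212,4): print(v,[tuple((Y[v,u]*1000).round().astype(int)) for u in range(262,290,5)])
E
```

```text
198 [(np.int64(618), np.int64(222), np.int64(89)), (np.int64(624), np.int64(223), np.int64(96)), (np.int64(628), np.int64(222), np.int64(96)), (np.int64(632), np.int64(220), np.int64(95)), (np.int64(636), np.int64(219), np.int64(95)), (np.int64(640), np.int64(213), np.int64(77)), (np.int64(642), np.int64(191), np.int64(0)), (np.int64(648), np.int64(189), np.int64(-1)), (np.int64(654), np.int64(187), np.int64(0))]
204 [(np.int64(618), np.int64(220), np.int64(97)), (np.int64(627), np.int64(227), np.int64(127)), (np.int64(631), np.int64(227), np.int64(132)), (np.int64(634), np.int64(226), np.int64(131)), (np.int64(635), np.int64(215), np.int64(95)), (np.int64(639), np.int64(214), np.int64(95)), (np.int64(643), np.int64(207), np.int64(77)), (np.int64(646), np.int64(182), np.int64(0)), (np.int64(652), np.int64(181), np.int64(0))]
210 [(np.int64(614), np.int64(210), np.int64(78)), (np.int64(628), np.int64(227), np.int64(140)), (np.int64(631), np.int64(227), np.int64(144)), (np.int64(635), np.int64(226), np.int64(144)), (np.int64(636), np.int64(220), np.int64(126)), (np.int64(638), np.int64
[... 5676 characters left out ...]
)), (np.int64(623), np.int64(202), np.int64(114)), (np.int64(769), np.int64(88), np.int64(1)), (np.int64(629), np.int64(166), np.int64(97))]
207 [(np.int64(788), np.int64(150), np.int64(2)), (np.int64(777), np.int64(139), np.int64(3)), (np.int64(636), np.int64(210), np.int64(99)), (np.int64(629), np.int64(199), np.int64(98)), (np.int64(619), np.int64(190), np.int64(99)), (np.int64(604), np.int64(184), np.int64(103))]
211 [(np.int64(766), np.int64(165), np.int64(5)), (np.int64(761), np.int64(150), np.int64(1)), (np.int64(621), np.int64(221), np.int64(98)), (np.int64(616), np.int64(208), np.int64(95)), (np.int64(604), np.int64(201), np.int64(98)), (np.int64(586), np.int64(197), np.int64(105))]
```

The depth data show the shut finger tips resting on the wing top at z≈0.150, although the reported TCP z is 0.122. The knob hasn't turned. I'll open, raise, turn back, and measure the real tip height with the cameras.

```bash
python3 -m handwheel '[[0.05,0,0,-0.003,0,0,0],[0.05,0,0,-0.012,0,0,-10],[0.05,0,0,0,0,0,-10],[0.05,0,0,0,0,0,0],[0.05,0,0,0,0,0,0]]' ; cat >> h.py <<'E'
def cloud(n):
    im,d,ci=snap(n); v,u=np.mgrid[0:400,0:640]
    q=cv2.undistortPoints(np.c_[u.ravel(),v.ravel()].astype(float).reshape(-1,1,2),np.array(ci["intrinsics"]),np.array(ci["D"],float)).reshape(-1,2)
    return im,((np.c_[q,np.ones(len(q))]*d.ravel()[:,None]-np.array(ci["t"]).ravel())@np.array(ci["R"])).reshape(400,640,3),ci
E
python3 st.py 1; python3 - <<'E'
from plan import *
s=ctrl.get_state(); im,Y,ci=cloud("wrist"); P=s["position"]; Rm=Ro.from_rotvec(s["tool_rot"])
im2,Y2,c2=cloud("scene")
for n,Y in(("w",Y),("s",Y2)):
    q=Y.reshape(-1,3); L=Rm.inv().apply(q-P)*1000   # tool frame mm
    m=(abs(L[:,0])<25)&(abs(L[:,1])<70)&(abs(L[:,1])>12)&(L[:,2]>-120)&(L[:,2]<12)
    for lo in range(-70,12,4):
        k=m&(L[:,2]>=lo)&(L[:,2]<lo+4)
        if k.sum(): print(n,lo,k.sum(),L[k].min(0).round(),L[k].max(0).round())
x,y=w2px(c2,[.63,.2,.16])[0].astype(int)
cv2.imwrite("pics/s4.png",cv2.resize(im2[y-60:y+50,x-70:x+70],None,fx=5,fy=5,interpolation=cv2.INTER_CUBIC))
E
```

```text
time: 6.58
position: [0.6307, 0.2016, 0.1341]
tool_rot: [-2.123, -2.315, 0.001]
ft_force: [0.1, -0.5, 0.3]
grip_width: 0.492
grip_force: 0.0
6.58 pos [0.6307 0.2016 0.1341] yaw 95.0 F [ 0.1 -0.5  0.3] M [ 0.059 -0.134  0.028] Mz [0.028] q7 -0.64 g 0.0 42.8
w -70 244 [ -8. -33. -70.] [ 13.  35. -66.]
w -66 231 [ -9. -33. -66.] [ 12.  34. -62.]
w -62 193 [  7. -32. -62.] [ 12.  34. -58.]
w -58 207 [  3. -31. -58.] [ 13.  32. -54.]
w -54 227 [  1. -30. -54.] [ 12.  32. -50.]
w -50 172 [ -1. -29. -50.] [ 12.  31. -46.]
w -46 180 [ -3. -30. -46.] [ 12.  31. -42.]
w -42 166 [ -5. -29. -42.] [ 12.  31. -38.]
w -38 146 [ -7. -29. -38.] [ 12.  31. -34.]
w -34 165 [ -9. -29. -34.] [ 12.  31. -30.]
w -30 58 [ -3. -29. -30.] [ 12.  31. -28.]
s -70 18 [ -4. -36. -70.] [ 14.  35. -66.]
s -66 26 [ -9. -33. -66.] [ 13.  32. -62.]
s -62 17 [ -7. -33. -62.] [ 13.  32. -58.]
s -58 28 [-12. -33. -58.] [ 13.  35. -54.]
s -54 20 [ -8. -32. -54.] [ 12.  31. -50.]
s -50 23 [ -9. -31. -50.] [ 11.  30. -46.]
s -46 21 [ -9. -32. -46.] [ 12.  30. -42.]
s -42 23 [ -8. -31. -42.] [ 12.  31. -38.]
s -38 22 [-11. -31. -38.] [ 13.  30. -34.]
s -34 21 [-11. -32. -34.] [ 13.  33. -30.]
```

View pics/s4.png

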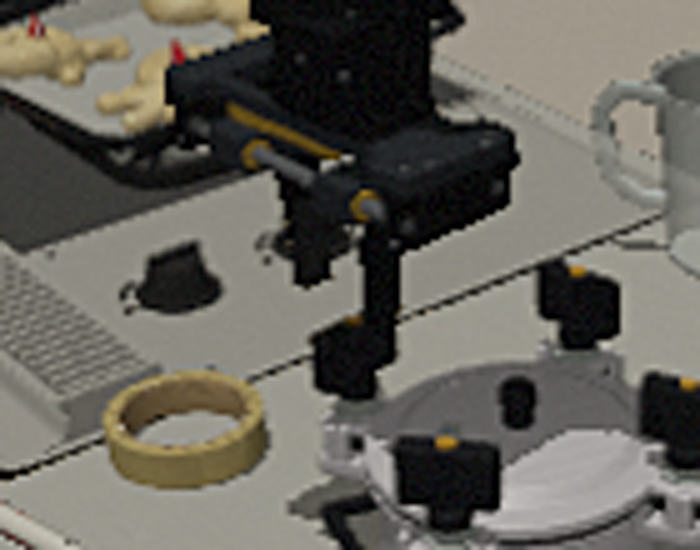

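Both cameras agree that the real finger tips end 28 mm above the reported TCP point. So I'll aim for a reported z of about 0.093, which puts the tips at 0.121.

```bash
python3 -m handwheel '[[0.04,-0.001,0,0.014,0,0,0],[0.035,0,0,0.014,0,0,0],[0.03,0,0,0.012,0,0,0],[0.008,0,0,0,0,0,0],[0.008,0,0,0,0,0,0],[0.008,0,0,0,0,0,0],[0.008,0,0,0,0,0,0]]' 40; python3 st.py 3;
```

```text
time: 7.55
position: [0.6301, 0.2011, 0.095]
tool_rot: [-2.119, -2.319, 0.002]
ft_force: [-3.8, -0.8, 2.2]
grip_width: 0.162
grip_force: 40.0
7.65 pos [0.6302 0.201  0.095 ] yaw 95.2 F [-3.9 -1.   2.5] M [-0.239  0.906  0.007] Mz [-0.027  0.035  0.013] q7 -0.66 g 40.0 13.3
```

Wing gripped at 14 mm width with 40 N. Now I'll turn it clockwise.

```bash
python3 -m handwheel '[[0.008,0,0,0.0005,0,0,6],[0.008,0,0,0.0005,0,0,6],[0.008,0,0,0.0005,0,0,6],[0.008,0,0,0.0005,0,0,6],[0.008,0,0,0,0,0,0]]'; python3 st.py 3
```

```text
time: 8.28
position: [0.6305, 0.201, 0.0935]
tool_rot: [2.553, 1.829, -0.001]
ft_force: [-4.7, -1.9, 3.9]
grip_width: 0.157
grip_force: 40.0
8.38 pos [0.6305 0.201  0.0935] yaw 71.3 F [-4.9 -2.1  4.9] M [-0.431  1.136  0.284] Mz [0.293 0.286 0.272] q7 -1.04 g 40.0 13.7
```

```bash
python3 -m handwheel '[[0.008,0,0,0.0005,0,0,5],[0.008,0,0,0.0005,0,0,5],[0.008,0,0,0,0,0,0]]' | grep ft; python3 st.py 3;  python3 -m handwheel '[[0.008,0,0,0.0005,0,0,5],[0.008,0,0,0,0,0,0]]'|grep ft; python3 st.py 3
```

```text
ft_force: [-4.8, -1.3, 5.1]
8.85 pos [0.6306 0.2009 0.0924] yaw 61.3 F [-4.3 -1.1  4.9] M [-0.447  1.14   0.299] Mz [0.298 0.327 0.272] q7 -1.2 g 40.0 13.3
ft_force: [-4.7, -2.9, 5.0]
9.2 pos [0.6306 0.2009 0.0919] yaw 56.3 F [-4.8 -1.7  4.9] M [-0.45   1.098  0.309] Mz [0.355 0.314 0.259] q7 -1.28 g 40.0 13.5
```

```bash
python3 -m handwheel '[[0.008,0,0,0.0005,0,0,5],[0.008,0,0,0.0005,0,0,5],[0.008,0,0,0,0,0,0]]' | grep ft; python3 st.py 4
```

```text
ft_force: [-5.9, -0.8, 4.6]
9.72 pos [0.6307 0.2008 0.0908] yaw 46.4 F [-5.  -1.6  5.8] M [-0.485  1.144  0.278] Mz [0.262 0.263 0.311 0.276] q7 -1.44 g 40.0 13.9
```

```bash
python3 -m handwheel '[[0.008,0,0,0.0005,0,0,5],[0.008,0,0,0.0005,0,0,5],[0.008,0,0,0,0,0,0]]' | grep ft; python3 st.py 4; python3 -m handwheel '[[0.008,0,0,0.0005,0,0,6],[0.008,0,0,0,0,0,0]]' | grep ft; python3 st.py 4
```

```text
ft_force: [-5.0, -1.6, 5.1]
10.25 pos [0.6308 0.2007 0.0898] yaw 36.4 F [-5.3 -1.9  5.4] M [-0.504  1.137  0.286] Mz [0.291 0.302 0.259 0.293] q7 -1.6 g 40.0 13.7
ft_force: [-4.9, -2.3, 5.9]
10.65 pos [0.6308 0.2006 0.0893] yaw 30.4 F [-4.7 -2.1  5.3] M [-0.531  1.147  0.333] Mz [0.368 0.354 0.309 0.3  ] q7 -1.69 g 40.0 13.6
```

```bash
python3 -m handwheel '[[0.008,0,0,0.0005,0,0,4],[0.008,0,0,0.0005,0,0,4],[0.008,0,0,0,0,0,0]]' | grep ft; python3 st.py 6
```

```text
ft_force: [-5.4, -2.4, 7.7]
11.28 pos [0.6309 0.2006 0.0886] yaw 22.4 F [-5.4 -2.5  7.3] M [-0.646  1.276  0.391] Mz [0.388 0.398 0.411 0.42  0.363 0.367] q7 -1.82 g 40.0 13.7
```

Knob A is snug at about 0.40 N m. I'll release and go to the opposite knob C.

```bash
python3 -m handwheel '[[0.04,0,0,0,0,0,0],[0.04,0,0,0,0,0,0],[0.04,0,0,-0.04,0,0,0],[0.04,0,0,-0.03,0,0,0]]' | grep pos; python3 st.py 1; python3 plan.py 0.470 0.108 0.155 
```

```text
position: [0.6319, 0.2009, 0.1586]
11.78 pos [0.6319 0.2009 0.1586] yaw 22.2 F [-0.3 -0.1  0.3] M [ 0.006 -0.008 -0.015] Mz [-0.015] q7 -1.79 g 0.0 38.2
t 11.78 pos [0.6319 0.2009 0.1586] yaw 22.2 q7 -1.79 
shift tool mm [-185.    24.9    3.3] turn deg (after shift) [-0.  -0.1  0. ]
```

```bash
python3 -m handwheel '[[0.04,-0.0463,0.0062,0,0,0,0],[0.04,-0.0463,0.0062,0,0,0,0],[0.04,-0.0463,0.0062,0,0,0,0],[0.04,-0.0463,0.0062,0,0,0,0],[0.04,0,0,0,0,0,-10.7],[0.04,0,0,0,0,0,-10.7],[0.04,0,0,0,0,0,-10.7],[0.04,0,0,0,0,0,-10.7],[0.04,0,0,0,0,0,-10.7],[0.04,0,0,0,0,0,-10.7],[0.04,0,0,0,0,0,-10.7],[0.04,0,0,0,0,0,-10.7]]' | grep pos;python3 -m handwheel '[[0.04,0,0,0,0,0,-10.7],[0.04,0,0,0,0,0,-10.7],[0.04,0,0,0,0,0,-10.7],[0.04,0,0,0,0,0,-10.7],[0.04,0,0,0,0,0,-10.7],[0.04,0,0,0,0,0,-10.7],[0.04,0,0,0,0,0,-10.7],[0.04,0,0,0,0,0,-10.7],[0.04,0,0,0,0,0,-10.3],[0.04,0,0,0,0,0,0]]' | grep pos; python3 st.py 1; python3 plan.py .470 .108 .093 203.7; python3 - <<'E'
from plan import *
im,Y,ci=cloud("wrist"); a=np.array([.47,.108])
q=Y.reshape(-1,3);q=q[(np.hypot(*(q[:,:2]-a).T)<.035)&(q[:,2]>.138)&(q[:,2]<.156)]; print(len(q),np.median(q[:,2]),cv2.minAreaRect((q[:,:2]*1000).astype(np.float32)),w2px(ci,[.47,.108,.148]))
E
```

```text
position: [0.4695, 0.108, 0.1577]
position: [0.4693, 0.108, 0.1577]
14.53 pos [0.4693 0.108  0.1577] yaw -156.4 F [-0.3 -0.  -0.5] M [ 0.129 -0.121 -0.017] Mz [-0.017] q7 1.69 g 0.0 39.8
t 14.53 pos [0.4693 0.108  0.1577] yaw -156.4 q7 1.69 
shift tool mm [-0.6 -0.3 64.7] turn deg (after shift) [-0.   0.1 -0.1]
1369 0.14726631651295974 ((471.02294921875, 109.3682861328125), (51.490509033203125, 13.841567993164062), 23.243024826049805) [[320.58645492 225.86319155]]
```

```bash
python3 -m handwheel '[[0.04,-0.0012,0,0.025,0,0,0],[0.035,0,0,0.025,0,0,0],[0.03,0,0,0.014,0,0,0],[0.008,0,0,0,0,0,0],[0.008,0,0,0,0,0,0],[0.008,0,0,0,0,0,0],[0.008,0,0,0,0,0,0]]' 40|grep -v rot; python3 st.py 2; python3 -m handwheel '[[0.008,0,0,0.0005,0,0,6],[0.008,0,0,0.0005,0,0,6],[0.008,0,0,0.0005,0,0,6],[0.008,0,0,0.0005,0,0,6],[0.008,0,0,0,0,0,0]]'|grep ft; python3 st.py 3
```

```text
time: 15.45
position: [0.4707, 0.1089, 0.0946]
ft_force: [0.2, 1.3, 3.0]
grip_width: 0.156
grip_force: 40.0
15.5 pos [0.4707 0.1089 0.0946] yaw -156.4 F [-0.1  1.3  3.6] M [ 0.289 -0.098  0.042] Mz [0.006 0.078] q7 1.59 g 40.0 13.3
ft_force: [-0.6, -0.2, 7.2]
16.23 pos [0.4707 0.1088 0.0929] yaw 179.7 F [-0.5  0.1  7.3] M [0.083 0.121 0.3  ] Mz [0.331 0.293 0.276] q7 1.18 g 40.0 13.7
```

```bash
python3 -m handwheel '[[0.008,0,0,0.0006,0,0,5],[0.008,0,0,0.0006,0,0,5],[0.008,0,0,0,0,0,0]]' | grep ft; python3 st.py 4; python3 -m handwheel '[[0.008,0,0,0.0005,0,0,5],[0.008,0,0,0.0005,0,0,5],[0.008,0,0,0,0,0,0]]' | grep ft; python3 st.py 4
```

```text
ft_force: [-1.9, -0.3, 7.9]
16.75 pos [0.4707 0.1088 0.0919] yaw 169.7 F [-1.5 -0.1  8.2] M [0.012 0.267 0.319] Mz [0.343 0.31  0.311 0.313] q7 1.01 g 40.0 13.7
ft_force: [-1.5, -1.0, 9.4]
17.27 pos [0.4707 0.1087 0.0911] yaw 159.7 F [-2.1 -0.8  9.7] M [-0.02   0.376  0.36 ] Mz [0.396 0.365 0.355 0.326] q7 0.84 g 40.0 13.5
```

```bash
python3 -m handwheel '[[0.008,0,0,0.0003,0,0,3],[0.008,0,0,0.0003,0,0,3],[0.008,0,0,0,0,0,0]]' | grep ft; python3 st.py 5
```

```text
ft_force: [-2.6, -0.8, 10.9]
17.85 pos [0.4707 0.1087 0.0906] yaw 153.7 F [-2.5 -0.5 11. ] M [-0.104  0.508  0.386] Mz [0.355 0.386 0.422 0.393 0.373] q7 0.74 g 40.0 13.4
```

```bash
python3 -m handwheel '[[0.008,0,0,0,0,0,1],[0.008,0,0,0,0,0,0],[0.04,0,0,0,0,0,0],[0.04,0,0,0,0,0,0],[0.04,0,0,-0.04,0,0,0],[0.04,0,0,-0.03,0,0,0]]' | grep pos; python3 plan.py 0.5965 0.0742 0.155 194.3
```

```text
position: [0.4697, 0.1085, 0.1597]
t 18.6 pos [0.4697 0.1085 0.1597] yaw 152.6 q7 0.8 
shift tool mm [-128.4   27.8    4.7] turn deg (after shift) [ -0.   -0.  -41.7]
```

```bash
python3 -m handwheel '[[0.04,-0.0428,0.0093,0,0,0,0],[0.04,-0.0428,0.0093,0,0,0,0],[0.04,-0.0428,0.0093,0,0,0,0],[0.04,0,0,0,0,0,-10.5],[0.04,0,0,0,0,0,-10.5],[0.04,0,0,0,0,0,-10.5],[0.04,0,0,0,0,0,-10.2],[0.04,0,0,0,0,0,0]]' | grep pos; cat > wing.py <<'E'
from plan import *
a=np.array(list(map(float,sys.argv[1:3])))
s=ctrl.get_state();im,Y,ci=cloud("wrist")
q=Y.reshape(-1,3);q=q[(np.hypot(*(q[:,:2]-a).T)<.033)&(q[:,2]>.132)&(q[:,2]<.156)]
q=q[q[:,2]>np.percentile(q[:,2],90)-.005]; r=cv2.minAreaRect((q[:,:2]*1000).astype(np.float32));b=cv2.boxPoints(r)
e=b[1]-b[0] if np.linalg.norm(b[1]-b[0])>np.linalg.norm(b[2]-b[1]) else b[2]-b[1]
print("wing",len(q),"ztop",np.median(q[:,2]).round(4),"c",np.round(r[0],1),np.round(r[1],1),"ang",np.degrees(np.arctan2(e[1],e[0])).round(1)%180,"tool yaw%180",(yaw(s)%180).round(1))
E
python3 wing.py .5965 .0742; python3 plan.py .5965 .0742 .0925 194.3
```

```text
position: [0.5964, 0.0741, 0.1583]
wing 1355 ztop 0.1479 c [596.7  75.4] [51.2 13.7] ang 14.3 tool yaw%180 14.2
t 19.65 pos [0.5965 0.0741 0.1584] yaw -165.9 q7 1.37 
shift tool mm [-0.1  0.1 65.9] turn deg (after shift) [ 0.  -0.1 -0.2]
```

```bash
python3 -m handwheel '[[0.04,0,-0.0005,0.025,0,0,0],[0.035,0,0,0.025,0,0,0],[0.03,0,0,0.015,0,0,0],[0.008,0,0,0,0,0,0],[0.008,0,0,0,0,0,0],[0.008,0,0,0,0,0,0],[0.008,0,0,0,0,0,0]]' 40|grep -v rot; python3 st.py 2; python3 -m handwheel '[[0.008,0,0,0.0005,0,0,6],[0.008,0,0,0.0005,0,0,6],[0.008,0,0,0.0005,0,0,6],[0.008,0,0,0.0005,0,0,6],[0.008,0,0,0,0,0,0]]'|grep ft; python3 st.py 4
```

```text
time: 20.52
position: [0.5974, 0.075, 0.0949]
ft_force: [-1.1, 1.3, 2.0]
grip_width: 0.156
grip_force: 40.0
20.57 pos [0.5974 0.0749 0.0949] yaw -165.6 F [-0.8  1.7  2. ] M [ 0.687 -0.041  0.012] Mz [ 0.046 -0.021] q7 1.33 g 40.0 13.4
ft_force: [-1.5, 1.5, 6.0]
21.35 pos [0.5974 0.0744 0.0933] yaw 170.4 F [-1.6  1.4  5.9] M [0.329 0.226 0.325] Mz [0.327 0.253 0.365 0.353] q7 0.95 g 40.0 13.6
```

```bash
python3 -m handwheel '[[0.008,0,0,0.0006,0,0,5],[0.008,0,0,0.0006,0,0,5],[0.008,0,0,0,0,0,0]]' | grep ft; python3 st.py 5
```

```text
ft_force: [-2.3, 0.9, 6.4]
21.93 pos [0.5973 0.0742 0.0922] yaw 160.4 F [-2.1  0.9  6.9] M [0.251 0.37  0.303] Mz [0.289 0.299 0.343 0.265 0.319] q7 0.79 g 40.0 13.9
```

Still free, so I'll carry on.

```bash
python3 -m handwheel '[[0.008,0,0,0.0006,0,0,5],[0.008,0,0,0.0006,0,0,5],[0.008,0,0,0,0,0,0]]' | grep ft; python3 st.py 4;python3 -m handwheel '[[0.008,0,0,0.0006,0,0,5],[0.008,0,0,0.0003,0,0,3],[0.008,0,0,0,0,0,0]]' | grep ft; python3 st.py 4
```

```text
ft_force: [-3.2, -0.3, 7.2]
22.45 pos [0.5972 0.074  0.0913] yaw 150.4 F [-2.6  0.1  8.2] M [0.122 0.56  0.329] Mz [0.353 0.331 0.306 0.327] q7 0.63 g 40.0 13.6
ft_force: [-4.4, 0.5, 10.1]
22.98 pos [0.5972 0.0738 0.0906] yaw 142.4 F [-3.9  0.3 10.1] M [0.026 0.751 0.357] Mz [0.375 0.346 0.359 0.348] q7 0.5 g 40.0 13.7
```

```bash
python3 -m handwheel '[[0.008,0,0,0.0003,0,0,3],[0.008,0,0,0.0004,0,0,4],[0.008,0,0,0,0,0,0]]' | grep ft; python3 st.py 5
```

```text
ft_force: [-4.8, -1.2, 11.5]
23.55 pos [0.597  0.0737 0.0901] yaw 135.4 F [-4.3 -0.5 10.8] M [-0.051  0.93   0.366] Mz [0.368 0.329 0.387 0.387 0.358] q7 0.38 g 40.0 13.7
```

```bash
python3 -m handwheel '[[0.008,0,0,0.0004,0,0,4],[0.008,0,0,0,0,0,0]]' | grep ft; python3 st.py 6
```

```text
ft_force: [-3.8, 0.5, 11.0]
24.05 pos [0.597  0.0737 0.0898] yaw 131.4 F [-4.7 -0.4 11.7] M [-0.082  1.031  0.418] Mz [0.473 0.412 0.36  0.423 0.409 0.433] q7 0.32 g 40.0 13.8
```

Knob B is snug at about 0.40 N m. Next is D, opposite it.

```bash
python3 -m handwheel '[[0.04,0,0,0,0,0,0],[0.04,0,0,0,0,0,0],[0.04,0,0,-0.04,0,0,0],[0.04,0,0,-0.03,0,0,0],[0.04,0,0,0,0,0,0]]' | grep pos; python3 plan.py 0.5045 0.234 0.158 219.8
```

```text
position: [0.5985, 0.0739, 0.1598]
t 24.68 pos [0.5985 0.0739 0.1598] yaw 131.3 q7 0.36 
shift tool mm [182.3  35.1   1.4] turn deg (after shift) [  0.    0.3 -88.5]
```

```bash
python3 -m handwheel '[[0.04,0.0456,0.0088,0,0,0,0],[0.04,0.0456,0.0088,0,0,0,0],[0.04,0.0456,0.0088,0,0,0,0],[0.04,0.0456,0.0088,0,0,0,0]]' | grep pos;python3 -m handwheel '[[0.04,0,0,0,0,0,-10.7],[0.04,0,0,0,0,0,-10.7],[0.04,0,0,0,0,0,-10.7],[0.04,0,0,0,0,0,-10.7],[0.04,0,0,0,0,0,-10.7],[0.04,0,0,0,0,0,-10.7],[0.04,0,0,0,0,0,-10.7],[0.04,0,0,0,0,0,-10.7],[0.04,0,0,0,0,0,-3],[0.04,0,0,0,0,0,0]]' | grep pos; python3 wing.py .5045 .234; python3 plan.py .5045 .234 .0925 219.8
```

```text
position: [0.5014, 0.2344, 0.1562]
position: [0.5023, 0.2334, 0.1563]
wing 1359 ztop 0.1488 c [505.  234.9] [51.  13.6] ang 39.3 tool yaw%180 39.9
t 26.48 pos [0.5024 0.2335 0.1565] yaw -140.1 q7 1.51 
shift tool mm [-2. -1. 64.] turn deg (after shift) [ 0.  -0.1  0.1]
```

```bash
python3 -m handwheel '[[0.04,-0.002,-0.001,0.025,0,0,0],[0.035,0,0,0.025,0,0,0],[0.03,0,0,0.013,0,0,0],[0.008,0,0,0,0,0,0],[0.008,0,0,0,0,0,0],[0.008,0,0,0,0,0,0],[0.008,0,0,0,0,0,0]]' 40|grep -v rot; python3 st.py 2; python3 -m handwheel '[[0.008,0,0,0.0005,0,0,6],[0.008,0,0,0.0005,0,0,6],[0.008,0,0,0.0005,0,0,6],[0.008,0,0,0.0005,0,0,6],[0.008,0,0,0,0,0,0]]'|grep ft; python3 st.py 4
```

```text
time: 27.35
position: [0.5054, 0.2352, 0.0954]
ft_force: [-0.5, 0.6, 2.9]
grip_width: 0.161
grip_force: 40.0
27.4 pos [0.5054 0.2352 0.0954] yaw -140.1 F [-0.5  0.4  3.3] M [0.25  0.028 0.041] Mz [0.013 0.069] q7 1.46 g 40.0 13.7
ft_force: [0.1, -1.3, 6.2]
28.18 pos [0.5057 0.2348 0.0938] yaw -164.0 F [-0.6 -1.1  6.2] M [-0.113  0.126  0.316] Mz [0.34  0.341 0.271 0.311] q7 1.08 g 40.0 13.8
```

```bash
python3 -m handwheel '[[0.008,0,0,0.0006,0,0,5],[0.008,0,0,0.0006,0,0,5],[0.008,0,0,0,0,0,0]]' | grep ft; python3 st.py 4; python3 -m handwheel '[[0.008,0,0,0.0006,0,0,5],[0.008,0,0,0.0003,0,0,3],[0.008,0,0,0,0,0,0]]' | grep ft; python3 st.py 4
```

```text
ft_force: [-0.8, -1.4, 7.1]
28.7 pos [0.5057 0.2345 0.0927] yaw -174.0 F [-1.3 -1.8  7.2] M [-0.228  0.179  0.313] Mz [0.354 0.285 0.323 0.291] q7 0.93 g 40.0 13.9
ft_force: [-2.3, -0.7, 9.4]
29.23 pos [0.5058 0.2344 0.0919] yaw 178.0 F [-1.6 -1.4  8.4] M [-0.326  0.213  0.275] Mz [0.292 0.28  0.272 0.254] q7 0.8 g 40.0 13.9
```

```bash
python3 -m handwheel '[[0.008,0,0,0.0006,0,0,5],[0.008,0,0,0.0006,0,0,5],[0.008,0,0,0,0,0,0]]' | grep ft; python3 st.py 4; python3 -m handwheel '[[0.008,0,0,0.0006,0,0,5],[0.008,0,0,0.0003,0,0,3],[0.008,0,0,0,0,0,0]]' | grep ft; python3 st.py 4
```

```text
ft_force: [-2.9, -1.6, 9.1]
29.75 pos [0.5058 0.2342 0.0909] yaw 168.0 F [-2.4 -2.2  9.9] M [-0.503  0.353  0.283] Mz [0.361 0.279 0.237 0.256] q7 0.64 g 40.0 13.7
ft_force: [-2.0, -3.0, 12.0]
30.27 pos [0.5057 0.234  0.0902] yaw 160.0 F [-3.  -2.9 11.9] M [-0.679  0.555  0.357] Mz [0.346 0.359 0.32  0.401] q7 0.51 g 40.0 14.0
```

```bash
python3 -m handwheel '[[0.008,0,0,0.0004,0,0,4],[0.008,0,0,0.0003,0,0,3],[0.008,0,0,0,0,0,0]]' | grep ft; python3 st.py 6
```

```text
ft_force: [-3.0, -4.0, 12.9]
30.9 pos [0.5057 0.2339 0.0897] yaw 153.0 F [-3.1 -3.8 13.2] M [-0.78   0.686  0.372] Mz [0.37  0.358 0.367 0.362 0.394 0.379] q7 0.39 g 40.0 14.0
```

```bash
python3 -m handwheel '[[0.008,0,0,0.0002,0,0,2.5],[0.008,0,0,0,0,0,0],[0.04,0,0,0,0,0,0],[0.04,0,0,0,0,0,0],[0.04,0,0,-0.04,0,0,0],[0.04,0,0,-0.03,0,0,0],[0.04,0,0,0,0,0,0]]' | grep pos; python3 wing.py .5055 .2345; python3 plan.py 0.631 0.2005 0.158 210
```

```text
position: [0.5063, 0.2356, 0.1595]
wing 1281 ztop 0.1431 c [505.  235.2] [14.  51.3] ang 162.8 tool yaw%180 150.4
t 31.82 pos [0.5053 0.2348 0.1578] yaw 150.4 q7 0.4 
shift tool mm [-126.2   32.2    0. ] turn deg (after shift) [  0.    0.1 -59.6]
```

```bash
python3 -m handwheel '[[0.04,-0.0421,0.0107,0,0,0,0],[0.04,-0.0421,0.0107,0,0,0,0],[0.04,-0.0421,0.0107,0,0,0,0],[0.04,0,0,0,0,0,-10.6],[0.04,0,0,0,0,0,-10.6],[0.04,0,0,0,0,0,-10.6],[0.04,0,0,0,0,0,-10.6],[0.04,0,0,0,0,0,-10.6],[0.04,0,0,0,0,0,-10.4],[0.04,0,0,0,0,0,0]]' | grep pos; python3 wing.py .6305 .2005;python3 plan.py .6305 .2005 .088 213.8
```

```text
position: [0.6299, 0.1999, 0.1555]
wing 1314 ztop 0.1437 c [630.9 200.7] [51.3 13.5] ang 34.2 tool yaw%180 33.7
t 33.12 pos [0.63   0.2    0.1558] yaw -146.3 q7 1.47 
shift tool mm [-0.9  0.1 67.8] turn deg (after shift) [ 0.1 -0.1 -0.1]
```

```bash
python3 -m handwheel '[[0.04,-0.0005,0,0.025,0,0,-0.4],[0.035,0,0,0.025,0,0,0],[0.03,0,0,0.017,0,0,0],[0.008,0,0,0,0,0,0],[0.008,0,0,0,0,0,0],[0.008,0,0,0,0,0,0],[0.008,0,0,0,0,0,0]]' 50|grep -v rot; python3 st.py 2; python3 -m handwheel '[[0.008,0,0,0.0002,0,0,6],[0.008,0,0,0.0003,0,0,6],[0.008,0,0,0.0005,0,0,6],[0.008,0,0,0.0005,0,0,6],[0.008,0,0,0,0,0,0]]'|grep ft; python3 st.py 4
```

```text
time: 34.0
position: [0.6315, 0.2012, 0.0915]
ft_force: [-0.0, 0.8, 1.8]
grip_width: 0.159
grip_force: 50.0
34.05 pos [0.6315 0.2012 0.0915] yaw -145.8 F [-0.2  0.7  2.4] M [ 0.319  0.021 -0.015] Mz [-0.015 -0.015] q7 1.45 g 50.0 13.5
ft_force: [-0.4, -0.9, 5.7]
34.83 pos [0.6317 0.2006 0.0905] yaw -169.7 F [-1.2 -0.6  5.5] M [-0.078  0.131  0.407] Mz [0.426 0.443 0.335 0.426] q7 1.07 g 50.0 13.7
```

```bash
python3 -m handwheel '[[0.008,0,0,0.0005,0,0,5],[0.008,0,0,0.0005,0,0,5],[0.008,0,0,0,0,0,0]]' | grep ft; python3 st.py 4; python3 -m handwheel '[[0.008,0,0,0.0005,0,0,5],[0.008,0,0,0.0003,0,0,3],[0.008,0,0,0,0,0,0]]' | grep ft; python3 st.py 4
```

```text
ft_force: [-0.4, -0.8, 5.8]
35.35 pos [0.6318 0.2003 0.0898] yaw -179.7 F [-1.1 -1.1  6.4] M [-0.263  0.238  0.482] Mz [0.499 0.473 0.454 0.504] q7 0.91 g 50.0 13.6
ft_force: [-2.3, -2.7, 8.7]
35.88 pos [0.6318 0.2001 0.0892] yaw 172.3 F [-2.  -1.9  8.2] M [-0.38   0.364  0.533] Mz [0.554 0.545 0.504 0.531] q7 0.78 g 50.0 13.0
```

Knob A is hand tight at about 0.55 N m. Next is C.

```bash
python3 -m handwheel '[[0.008,0,0,0,0,0,1],[0.008,0,0,0,0,0,0],[0.04,0,0,0,0,0,0],[0.04,0,0,0,0,0,0],[0.04,0,0,-0.04,0,0,0],[0.04,0,0,-0.03,0,0,0],[0.04,0,0,0,0,0,0]]' | grep pos; python3 plan.py 0.4705 0.1087 0.158 164
```

```text
position: [0.6324, 0.2013, 0.1595]
t 36.75 pos [0.6324 0.2013 0.1595] yaw 171.2 q7 0.79 
shift tool mm [ 145.9 -116.2    0.8] turn deg (after shift) [0.1 0.2 7.2]
```

```bash
python3 -m handwheel '[[0.04,0.0365,-0.0291,0,0,0,0],[0.04,0.0365,-0.0291,0,0,0,0],[0.04,0.0365,-0.0291,0,0,0,0],[0.04,0.0365,-0.0291,0,0,0,0],[0.04,0,0,0,0,0,7],[0.04,0,0,0,0,0,0]]' | grep pos; python3 wing.py .4705 .1087;python3 plan.py .4705 .1087 .090 164
```

```text
position: [0.4684, 0.1065, 0.1564]
wing 1311 ztop 0.1434 c [470.7 109.6] [13.8 50.7] ang 164.8 tool yaw%180 164.2
t 37.55 pos [0.4687 0.1072 0.1565] yaw 164.3 q7 1.01 
shift tool mm [-1.4  2.  66.5] turn deg (after shift) [-0.  -0.   0.3]
```

```bash
python3 -m handwheel '[[0.04,-0.0014,0.0018,0.025,0,0,-0.5],[0.035,0,0,0.025,0,0,0],[0.03,0,0,0.017,0,0,0],[0.008,0,0,0,0,0,0],[0.008,0,0,0,0,0,0],[0.008,0,0,0,0,0,0],[0.008,0,0,0,0,0,0]]' 50|grep -v rot; python3 st.py 2; python3 -m handwheel '[[0.008,0,0,0.0002,0,0,6],[0.008,0,0,0.0003,0,0,6],[0.008,0,0,0.0005,0,0,6],[0.008,0,0,0.0005,0,0,6],[0.008,0,0,0,0,0,0]]'|grep ft; python3 st.py 4
```

```text
time: 38.42
position: [0.4714, 0.1088, 0.0908]
ft_force: [-0.4, -1.3, 1.7]
grip_width: 0.157
grip_force: 50.0
38.48 pos [0.4714 0.1087 0.0908] yaw 164.7 F [-0.5 -1.4  2.1] M [-0.198  0.072 -0.004] Mz [-0.001 -0.008] q7 0.91 g 50.0 14.0
ft_force: [-3.0, -2.2, 8.3]
39.25 pos [0.4713 0.1084 0.0898] yaw 140.8 F [-2.9 -2.8  8. ] M [-0.597  0.55   0.467] Mz [0.494 0.456 0.456 0.463] q7 0.5 g 50.0 13.7
```

```bash
python3 -m handwheel '[[0.008,0,0,0.0005,0,0,5],[0.008,0,0,0.0003,0,0,4],[0.008,0,0,0,0,0,0]]' | grep ft; python3 st.py 5
```

```text
ft_force: [-3.4, -2.7, 9.0]
39.83 pos [0.4713 0.1083 0.0891] yaw 131.8 F [-3.5 -3.5  9.1] M [-0.686  0.717  0.53 ] Mz [0.515 0.509 0.541 0.528 0.554] q7 0.35 g 50.0 13.4
```

```bash
python3 -m handwheel '[[0.008,0,0,0,0,0,2.5],[0.008,0,0,0,0,0,0],[0.04,0,0,0,0,0,0],[0.04,0,0,0,0,0,0],[0.04,0,0,-0.04,0,0,0],[0.04,0,0,-0.03,0,0,0],[0.04,0,0,0,0,0,0]]' | grep pos; python3 plan.py 0.597 0.0743 0.158 143
```

```text
position: [0.4727, 0.1099, 0.1599]
t 40.7 pos [0.4727 0.1099 0.1599] yaw 129.2 q7 0.39 
shift tool mm [-106.2   73.8    2.4] turn deg (after shift) [  0.2   0.2 -13.8]
```

```bash
python3 -m handwheel '[[0.04,-0.0354,0.0246,0,0,0,0],[0.04,-0.0354,0.0246,0,0,0,0],[0.04,-0.0354,0.0246,0,0,0,0],[0.04,0,0,0,0,0,-7],[0.04,0,0,0,0,0,-7],[0.04,0,0,0,0,0,0]]' | grep pos; python3 wing.py .597 .0743;python3 plan.py .5972 .0743 .088 143
```

```text
position: [0.5946, 0.0739, 0.1563]
wing 1302 ztop 0.1429 c [596.3  75.8] [13.6 50.6] ang 143.7 tool yaw%180 143.2
t 41.5 pos [0.5946 0.0738 0.1566] yaw 143.1 q7 0.52 
shift tool mm [-1.9  2.  68.6] turn deg (after shift) [-0.  -0.1  0.1]
```

```bash
python3 -m handwheel '[[0.04,-0.0018,0.0018,0.025,0,0,-0.5],[0.035,0,0,0.025,0,0,0],[0.03,0,0,0.017,0,0,0],[0.008,0,0,0,0,0,0],[0.008,0,0,0,0,0,0],[0.008,0,0,0,0,0,0],[0.008,0,0,0,0,0,0]]' 50|grep -v rot; python3 st.py 2; python3 -m handwheel '[[0.008,0,0,0.0002,0,0,6],[0.008,0,0,0.0003,0,0,6],[0.008,0,0,0.0005,0,0,6],[0.008,0,0,0.0005,0,0,6],[0.008,0,0,0,0,0,0]]'|grep ft; python3 st.py 4
```

```text
time: 42.38
position: [0.598, 0.0735, 0.0917]
ft_force: [-1.8, -1.5, 3.9]
grip_width: 0.154
grip_force: 50.0
42.42 pos [0.598  0.0735 0.0917] yaw 143.7 F [-2.  -1.5  4. ] M [-0.313  0.417  0.011] Mz [0.007 0.015] q7 0.48 g 50.0 13.7
ft_force: [-5.2, -3.6, 9.4]
43.2 pos [0.5975 0.0729 0.0908] yaw 119.8 F [-5.2 -3.  10. ] M [-0.771  1.123  0.48 ] Mz [0.483 0.542 0.453 0.443] q7 0.1 g 50.0 13.8
```

```bash
python3 -m handwheel '[[0.008,0,0,0.0005,0,0,4],[0.008,0,0,0.0003,0,0,4],[0.008,0,0,0,0,0,0]]' | grep ft; python3 st.py 5
```

```text
ft_force: [-7.1, -3.0, 10.9]
43.77 pos [0.5972 0.0728 0.0902] yaw 111.8 F [-6.8 -3.5 11.7] M [-0.908  1.439  0.523] Mz [0.565 0.534 0.567 0.466 0.48 ] q7 -0.03 g 50.0 13.9
```

```bash
python3 -m handwheel '[[0.008,0,0,0.0003,0,0,3],[0.008,0,0,0,0,0,0]]' | grep ft; python3 st.py 6
```

```text
ft_force: [-8.3, -5.0, 12.2]
44.27 pos [0.5971 0.0727 0.09  ] yaw 108.8 F [-7.1 -4.3 12. ] M [-0.893  1.536  0.545] Mz [0.593 0.566 0.542 0.573 0.519 0.478] q7 -0.08 g 50.0 14.0
```

```bash
python3 -m handwheel '[[0.04,0,0,0,0,0,0],[0.04,0,0,0,0,0,0],[0.04,0,0,-0.04,0,0,0],[0.04,0,0,-0.03,0,0,0],[0.04,0,0,0,0,0,0]]' | grep pos; python3 plan.py 0.5055 0.2347 0.158 162.8
```

```text
position: [0.5998, 0.0752, 0.1608]
t 44.9 pos [0.5998 0.0752 0.1608] yaw 108.8 q7 -0.04 
shift tool mm [181.4 -38.    2.5] turn deg (after shift) [  0.3   0.2 -54. ]
```

```bash
python3 -m handwheel '[[0.04,0.0454,-0.0095,0,0,0,0],[0.04,0.0454,-0.0095,0,0,0,0],[0.04,0.0454,-0.0095,0,0,0,0],[0.04,0.0454,-0.0095,0,0,0,0],[0.04,0,0,0,0,0,-10.7],[0.04,0,0,0,0,0,-10.7],[0.04,0,0,0,0,0,-10.7],[0.04,0,0,0,0,0,-10.7],[0.04,0,0,0,0,0,-10.7],[0.04,0,0,0,0,0,-0.5],[0.04,0,0,0,0,0,0]]' | grep pos; python3 wing.py .5055 .2347;python3 plan.py .5055 .2347 .088 162.8
```

```text
position: [0.5032, 0.2336, 0.1576]
wing 1273 ztop 0.1431 c [504.9 235. ] [13.4 50.9] ang 163.1 tool yaw%180 162.6
t 46.33 pos [0.5033 0.2336 0.1578] yaw 162.6 q7 0.56 
shift tool mm [-1.9  1.7 69.8] turn deg (after shift) [-0.  -0.  -0.2]
```

```bash
python3 -m handwheel '[[0.04,-0.0018,0.0015,0.025,0,0,-0.5],[0.035,0,0,0.025,0,0,0],[0.03,0,0,0.018,0,0,0],[0.008,0,0,0,0,0,0],[0.008,0,0,0,0,0,0],[0.008,0,0,0,0,0,0],[0.008,0,0,0,0,0,0]]' 50|grep -v rot; python3 st.py 2; python3 -m handwheel '[[0.008,0,0,0.0002,0,0,6],[0.008,0,0,0.0003,0,0,6],[0.008,0,0,0.0005,0,0,6],[0.008,0,0,0.0005,0,0,6],[0.008,0,0,0,0,0,0]]'|grep ft; python3 st.py 5
```

```text
time: 47.2
position: [0.506, 0.2341, 0.091]
ft_force: [-0.7, -2.4, 3.1]
grip_width: 0.155
grip_force: 50.0
47.25 pos [0.506  0.2342 0.091 ] yaw 163.2 F [-0.9 -2.8  4. ] M [-0.488  0.268 -0.025] Mz [-0.007 -0.044] q7 0.51 g 50.0 13.3
ft_force: [-4.2, -4.6, 10.8]
48.08 pos [0.5058 0.2337 0.0901] yaw 139.3 F [-4.2 -4.8 10.5] M [-1.111  0.76   0.459] Mz [0.429 0.448 0.488 0.434 0.494] q7 0.13 g 50.0 13.6
```

```bash
python3 -m handwheel '[[0.008,0,0,0.0005,0,0,5],[0.008,0,0,0.0003,0,0,4],[0.008,0,0,0,0,0,0]]' | grep ft; python3 st.py 6
```

```text
ft_force: [-4.0, -5.2, 12.5]
48.7 pos [0.5057 0.2335 0.0894] yaw 130.3 F [-4.4 -5.3 11.7] M [-1.267  0.939  0.532] Mz [0.547 0.482 0.532 0.535 0.542 0.557] q7 -0.02 g 50.0 13.9
```

```bash
python3 -m handwheel '[[0.008,0,0,0,0,0,1.5],[0.008,0,0,0,0,0,0],[0.04,0,0,0,0,0,0],[0.04,0,0,0,0,0,0],[0.04,0,0,-0.04,0,0,0],[0.04,0,0,-0.05,0,0,0],[0.04,0,0,-0.05,0,0,0],[0.04,0,0,0,0,0,0],[0.04,0,0,0,0,0,0]]'; python3 - <<'E'
from h import *
im,d,ci=snap("top"); cv2.imwrite("pics/end.png",im)
E
```

```text
time: 49.82
position: [0.5054, 0.2347, 0.2274]
tool_rot: [-1.358, -2.833, -0.0]
ft_force: [0.2, -0.3, -0.3]
grip_width: 0.459
grip_force: 0.0
```

View pics/end.png

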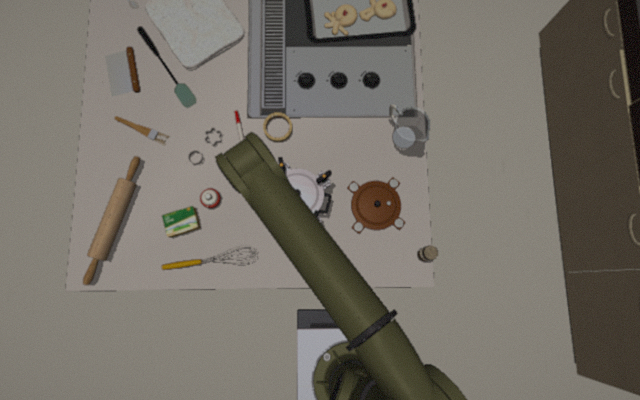

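The gripper is raised clear of everything. The jug (407,130), jar (428,254) and timer (210,198) stand where they were. I'll hand the job in.

```bash
python3 -c "
from bench import ctrl
print(ctrl.close_job())"
```

```text
the job is handed in; nothing more can be done
None
```

All four wing knobs were clamped crosswise in two rounds, to about 0.40 N m snug and then about 0.55 N m hand tight. Everything was let go and the job handed in at about 50 s; I did not go back to check how much the first knobs slackened.

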